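Set the stop of a cabinetmaker's jig with its thumbwheel

ROBOT

A 6-joint arm with a two-finger parallel gripper is mounted at the origin on the work surface. World frame = base frame: x ahead of the robot, y to its left, z up, the work surface at z = 0. Lengths are in m, angles in rad, forces in N, time in s.
With the tool pointing down it reaches from about 0.35 to 0.85 m from the base axis. Payload 8.1 kg.
Tool frame: the origin (TCP) lies at the very end of the fingers, on their centre line; the grasp point (between the pads) lies 19 mm behind it; z points along the fingers, y is the direction in which the jaws open and shut (so a half turn about z gives the same grasp; the last joint's range is limited). The gripper opens to 93 mm and grips with 3 to 60 N. Pads are 15 mm wide; open, the fingers measure 128 mm over their backs; the gripper's body (75 mm by 188 mm) begins 65 mm behind the grasp point.
Start: joints at [-1.192, 0.13, 1.488, -0, 1.523, -0.085], TCP at [0.268, -0.537, 0.219] pointing down, gripper open.
Joint ranges: [-2.96, 2.96], [-0.89, 2.26], [0.02, 2.5], [-1.34, 4.48], [0, 2.73], [-2.66, 2.66]. Speed limits (rad/s): [2.39, 2.39, 2.79, 3.14, 3.14, 3.14].

INTERFACE

Orientations are given as a rotation vector (axis times angle).
In Python, from plant import robot gives the robot as it stands.
- The arm moves only by the tool jog_arm, never from a script. Its argument "commands" is a list of rows, each a list of 3 entries, a list of its own where there are three numbers: the shift along the world's x, y, z scaled (see below), then the turn, a rotation vector about the world's x, y, z scaled (see below), then the closure, from -1 (fully open) to 1 (shut), so that 0 is half open. In form: [[[tx, ty, tz], [ax, ay, az], hand], ...]. A call has 1 to 10 rows; each row is the pose to reach, as a shift and turn from the pose measured when the call began, turning the shorter way round; what a row does not reach only later rows make up. The controller multiplies each number of a shift by 0.6 m and each number of a turn by 2 pi rad. A row lasts 1/8 s, in which the tool goes at most 62.5 mm and 10.7 degrees, less where a joint would pass 70% of its speed; a pose out of reach is approached as far as the arm can. A call with a number of a shift or a turn outside -1 to 1 is refused whole. A call with a gripper value outside its range is refused whole. The fingers move at their own pace and stop on an object; "newtons" is the grip in N (left out, the last holds). Time passes only in rows, so rows that repeat a pose let the fingers close. It gives the time, the measured TCP pose, the force and the opening at its end, in the units of the state.
- robot.read_state(): the state, without advancing time (a new reading comes with each control period).
- robot.read_camera(name): name is "scene" or "top" or "wrist"; returns a dict with "pixels" (400x640x3 uint8, red, green, blue), "fovy" (degrees; the focal length in pixels is half the picture's height over the tangent of half this angle, whatever the lens; pixels are square), "cx", "cy" (the principal point, pixels), "rvec" (rotation vector, rad) and "tvec" (3), from world to camera coordinates, as OpenCV has them; the wrist camera has in their place "tool_from_camera" (4x4, takes a point from camera to tool coordinates, whose origin is the TCP and whose axes are the flange's). Camera axes: x right, y down, z forward; pixel columns grow to the right and rows downward; lengths in m; the calibration is good to about 2 mm. A picture is of the moment at which its call begins: read the wrist's pose just before it. There is no depth.
- robot.close_job(): hands the job in, once; it reports no verdict.
Trained networks look in the newest picture that a camera, given by its name, has taken for a name from the list of things; names that differ only in an ending like _2 or _b are one class to them, and where a whole thing is asked for, a point or a joint stands for the part that bears it (a point fixed in the world has none). Each returns a list of dicts, best first, with "p" (0 to 1); they miss things now and then, are a little off and sometimes report something else, mostly with a low value. They report only what shows in the picture. A call takes as long as a camera call.
- robot.trace(camera, name): "pixels" (400x640 bool, what is visible of it) and "uv" ([column, row] in pixels, amid what is visible of it).
The state is a dict: "t": time; "q": joint angles; "dq": joint speeds; "joint_torque": joint torques, N m; "tool_pos": TCP position; "orientation": TCP orientation; "force": force on the tool from outside, world axes, zero at the start; "wrist_torque": the same for the moment, N m; "opening": finger opening in m.
Only numpy, scipy, OpenCV 4.12 (cv2) and the standard library are available. Lean on these libraries where they do the work, as an engineer would, in place of code of your own. Each camera call takes 0.05 s, during which the arm holds its last target.

TASK

One of the two stop jigs on the bench has a small steel marker clamped on its scale. Roll that jig's thumbwheel with a fingertip until its sliding stop is level with the marker, without touching the stop itself. Leave the other jig's setting alone.

Things in the scene. Friction and masses are not known exactly. Their poses are not given: they have to be found in the camera images.
- jig: jig to set, fixed: grey housing 96 x 71 mm, top 55 mm above the bench. Origin on the bench under the thumbwheel's centre; x along the rail to the stop, y to the scale, z up. Black knurled rubber wheel, radius 30, width 24 mm, axle along y, in a slot: only its crown shows, 68 mm above the bench over the origin. It is sprung: yields down, 2 N plus 1 N per mm, at most 7 mm; 3 to 5 mm grips well
- stop: that jig's steel stop, 40 x 36 x 14 mm with a dark pointer at mid-length, top 47 mm above the bench. Origin mid-length on the centre line, 28 mm up; axes as the jig's. It dips with the wheel. Dragging the wheel's crown to +x moves it to +x by the same length, to -x back; it stays. 25 to 80 mm short of the marker at first. One stroke, 18 mm before to 18 past the crown, gives 36 mm; repeat
- marker: dark steel marker, 14 mm along the rail, 20 wide, 39 tall, with a clamp screw on its outer side, fixed on the white scale strip of the jig to set (the other has none), 36 mm to +y of its centre line, 112 to 142 mm along x from its wheel. Origin under its middle, 12 mm above the bench; axes as the jig's. The stop passes beside it
- spare_stop: sliding stop of the other, identical jig, which has no marker; it must stay where it is. Origin, size and axes as for the first stop

How it is judged:
At the end, for the whole second after the job is handed in: The stop's middle (its pointer) is within 10 mm of the marker's middle along the rail and at rest; the other jig's stop has not moved by more than 10 mm (x of stop in the frame of marker between -0.01 and 0.01 m and linear speed of stop below 0.01 m/s); the robot touches nothing.
It fails at once if the sliding stop itself is touched or pushed (contact force between anything else and stop above 1 N).
It fails at once if the other jig's stop is moved by more than 10 mm (distance of spare_stop from where it was at the start of the episode above 0.01 m).
It also fails if it takes over 32 s, if anything falls off the work surface, if the arm or the gripper's body presses on something with over 40 N, if the wrist force passes 120 N, or if a joint passes its speed limit or range.

## Working session

There is one attempt and no reset: what is moved stays moved. The work goes in short steps, Python scripts to look and compute and a tool call to move; the robot and the scene stay as the last step left them, time stands still between calls to the robot, and variables do not carry over. Pictures are saved under pics/ and viewed, and the job is handed in when it is done.

Besides the shell and the picture viewer there is one more tool, called in YAML: its name, and indented under it one key for each argument. jog_arm: Moves the arm, as the interface text tells. Shifts and turns lie within -1 to 1; 1 stands for 0.6 m of shift or 2 pi rad of turn. Its arguments: {"type":"object","properties":{"commands":{"type":"array"},"newtons":{"type":"number"}},"required":["commands"]}

```bash
mkdir -p pics; ls; cat > h.py <<'E'
import numpy as np, cv2
from plant import robot
def cam(name):
    c=robot.read_camera(name); return c
def K(c):
    f=200/np.tan(np.radians(c["fovy"])/2); return np.array([[f,0,c["cx"]],[0,f,c["cy"]],[0,0,1]])
def ray(c,uv):
    R,_=cv2.Rodrigues(np.array(c["rvec"],float)); o=-R.T@np.array(c["tvec"]).ravel()
    d=R.T@np.linalg.inv(K(c))@np.array([uv[0],uv[1],1.]); return o,d
def atz(c,uv,z):
    o,d=ray(c,uv); return o+d*(z-o[2])/d[2]
def proj(c,P):
    return cv2.projectPoints(np.array(P,float).reshape(-1,3),np.array(c["rvec"],float),np.array(c["tvec"],float),K(c),None)[0].reshape(-1,2)
E
python3 - <<'E'
from h import *
for n in ("top","scene"):
    c=cam(n); cv2.imwrite(f"pics/{n}0.png",c["pixels"][:,:,::-1])
    print(n,{k:v for k,v in c.items() if k!="pixels"})
    for o in ("jig","stop","marker","spare_stop"):
        for r in robot.trace(n,o)[:3]: 
            uv=r["uv"]; z={"jig":.055,"stop":.047,"marker":.05,"spare_stop":.047}[o]
            ys,xs=np.nonzero(r["pixels"])
            print(o,r["p"],uv,len(xs),xs.min(),xs.max(),ys.min(),ys.max(),atz(c,uv,z).round(4))
print(robot.read_state())
E
```

```text
pics
top {'fovy': 49.447809587283174, 'cx': 316.7098305303267, 'cy': 191.25857768367075, 'rvec': array([ 2.02185906, -2.17525455,  0.25128952]), 'tvec': array([0.05549075, 0.60167191, 0.68643039])}
jig 0.84 [430.9, 169.1] 6790 396 472 89 235 [ 0.6336 -0.1967  0.055 ]
stop 0.9 [434.7, 153.7] 500 422 447 145 170 [ 0.6645 -0.2099  0.047 ]
marker 0.57 [401.9, 143.6] 237 394 417 136 149 [ 0.6873 -0.1516  0.05  ]
spare_stop 0.73 [207.5, 195.8] 498 198 222 182 207 [0.6158 0.2073 0.047 ]
scene {'fovy': 43.56961927424612, 'cx': 318.5889774055911, 'cy': 207.42958667172266, 'rvec': array([ 1.67958929,  2.23869767, -0.57723644]), 'tvec': array([ 0.18122109, -0.49549807,  1.10064699])}
jig 0.78 [188.9, 210.2] 9061 135 241 129 296 [ 0.6784 -0.1973  0.055 ]
stop 0.72 [186.5, 205.4] 633 172 203 189 216 [ 0.6681 -0.208   0.047 ]
marker 0.58 [209.1, 230.8] 368 195 224 223 241 [ 0.7006 -0.1556  0.05  ]
spare_stop 0.63 [453.2, 247.4] 706 439 469 232 261 [0.6238 0.2053 0.047 ]
{'t': 0.5, 'q': array([-1.19243266e+00,  1.30435095e-01,  1.48824273e+00,  2.23303777e-05,
        1.52301550e+00, -8.53952421e-02]), 'dq': array([ 0.00109865, -0.00027001,  0.00050573,  0.00072298,  0.00137285,
        0.00026029]), 'joint_torque': array([ 9.97953157e-05, -5.59176993e+01, -4.91571057e+01,  7.69485324e-02,
        2.43806775e-02, -3.03848594e-05]), 'tool_pos': array([ 0.26840904, -0.53658892,  0.21859075]), 'orientation': array([-3.05741199e+00, -7.21934970e-01, -1.15788026e-05]), 'force': array([ 0.19987347, -0.78739028, -0.52561833]), 'wrist_torque': array([0.05069252, 0.05181458, 0.05331889]), 'opening': 0.09308172230692678}
```

```bash
python3 - <<'E'
import cv2
a=cv2.imread("pics/top0.png"); b=cv2.imread("pics/scene0.png")
cv2.imwrite("pics/top0c.png",cv2.resize(a[70:260,360:510],None,fx=4,fy=4,interpolation=2)[:600])
cv2.imwrite("pics/scene0c.png",cv2.resize(b[110:310,90:290],None,fx=3,fy=3,interpolation=2))
E
```

```text
(no output)
```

View pics/top0.png

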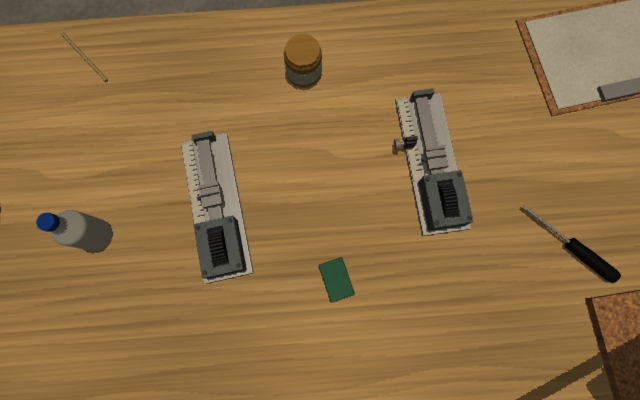

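View pics/top0c.png

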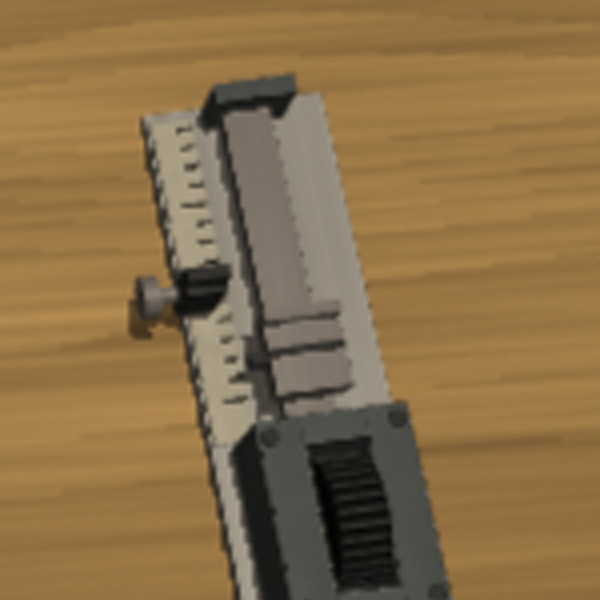

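View pics/scene0c.png

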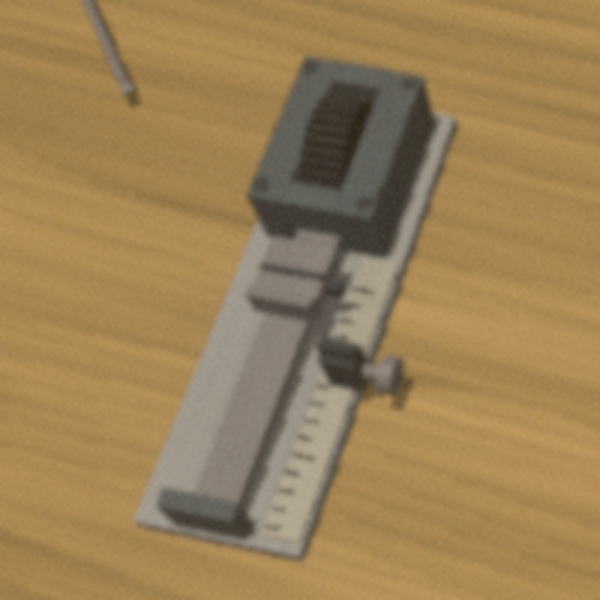

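```bash
python3 - <<'E'
import cv2
a=cv2.imread("pics/top0.png")
cv2.imwrite("pics/top0d.png",cv2.resize(a[160:240,400:490],None,fx=6,fy=6,interpolation=2))
E
```

```text
(no output)
```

View pics/top0d.png

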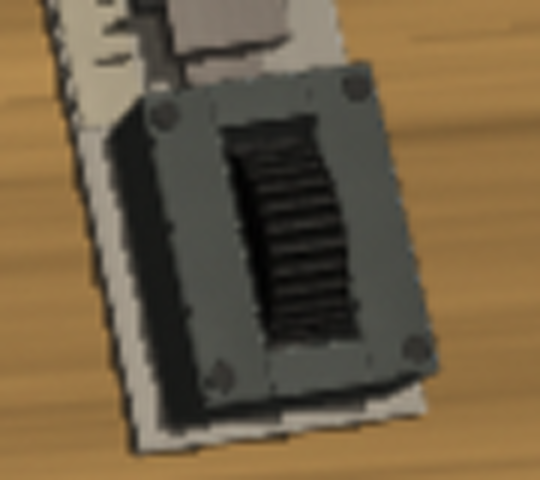

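```bash
cat >> h.py <<'E'
E
python3 - <<'E'
from h import *
t=cam("top"); s=cam("scene")
def T(x,y,k,ox,oy): return np.array([x/k+ox,y/k+oy])
tc=[T(*p,6,400,160) for p in [(145,95),(370,63),(438,372),(205,408)]]
sl=[T(*p,6,400,160) for p in [(220,125),(318,112),(360,337),(270,348)]]
sc=[T(*p,3,90,110) for p in [(378,213),(250,195),(302,62),(425,75)]]
ss=[T(*p,3,90,110) for p in [(350,187),(295,180),(325,82),(378,87)]]
for c,L in ((t,tc),(s,sc),(t,sl),(s,ss)):
    P=np.array([atz(c,p,.055) for p in L]); print(P.round(4)[:,:2].tolist(),"mean",P.mean(0).round(4))
    ax=(P[0]+P[1]-P[2]-P[3])[:2]; print("yaw",np.degrees(np.arctan2(ax[1],ax[0])),"len",np.linalg.norm(ax)/2,np.linalg.norm((P[0]+P[3]-P[1]-P[2]))/2)
# stop top face mask / marker
for c,n,(st,mk) in ((t,"top",(T(306,347,4,360,70),T(204,287,4,360,70))),(s,"scene",(T(297,272,3,90,110),T(342,352,3,90,110)))):
    print(n,atz(c,st,.047),atz(c,mk,.051))
E
```

```text
[[0.622, -0.183], [0.6269, -0.2515], [0.5327, -0.2573], [0.5271, -0.1882]] mean [ 0.5772 -0.22    0.055 ]
yaw 3.298738808957866 len 0.09474054562161596 0.06896687872846344
[[0.6176, -0.1768], [0.626, -0.2473], [0.5365, -0.2557], [0.5259, -0.1855]] mean [ 0.5765 -0.2163  0.055 ]
yaw 5.393457696217374 len 0.09094138547929521 0.07097976548756
[[0.6112, -0.2041], [0.613, -0.2338], [0.5446, -0.2362], [0.5433, -0.2095]] mean [ 0.578  -0.2209  0.055 ]
yaw 3.2536055435633555 len 0.06827449588937612 0.02821550523624798
[[0.6065, -0.1975], [0.6105, -0.2278], [0.5458, -0.2377], [0.5409, -0.2078]] mean [ 0.5759 -0.2177  0.055 ]
yaw 8.825766232821112 len 0.0659287205485504 0.030455271591586234
top [ 0.65839572 -0.21241886  0.047     ] [ 0.68930539 -0.16843387  0.051     ]
scene [ 0.65914134 -0.207599    0.047     ] [ 0.69771701 -0.16494406  0.051     ]
```

jog_arm:
  commands:
    - [[0.553, 0.536, 0.03], [0, 0, 0.193], 1]
    - [[0.553, 0.536, 0.03], [0, 0, 0.193], 1]
    - [[0.553, 0.536, 0.03], [0, 0, 0.193], 1]
    - [[0.553, 0.536, 0.03], [0, 0, 0.193], 1]
    - [[0.553, 0.536, 0.03], [0, 0, 0.193], 1]
    - [[0.553, 0.536, 0.03], [0, 0, 0.193], 1]
    - [[0.553, 0.536, 0.03], [0, 0, 0.193], 1]
    - [[0.553, 0.536, 0.03], [0, 0, 0.193], 1]
    - [[0.553, 0.536, 0.03], [0, 0, 0.193], 1]
    - [[0.553, 0.536, 0.03], [0, 0, 0.193], 1]
  newtons: 20

```text
t: 1.85
tool_pos: [0.5994, -0.2161, 0.2364]
orientation: [-2.103, -2.334, 0.001]
force: [-1.7, -0.1, -0.2]
opening: 0.0013
```

```bash
cat >> h.py <<'E'
def wcam():
    st=robot.read_state(); c=robot.read_camera("wrist")
    R,_=cv2.Rodrigues(np.array(st["orientation"])); M=np.eye(4); M[:3,:3]=R; M[:3,3]=st["tool_pos"]
    W=np.linalg.inv(M@np.array(c["tool_from_camera"])); c["rvec"]=cv2.Rodrigues(W[:3,:3])[0]; c["tvec"]=W[:3,3]
    return c
E
python3 - <<'E'
from h import *
c=wcam(); s=robot.read_state(); print(s["t"],s["tool_pos"],s["orientation"],s["opening"],s["q"],s["force"])
cv2.imwrite("pics/w1.png",c["pixels"][:,:,::-1])
print(c["tool_from_camera"])
for o in ("jig","stop","marker"):
    for r in robot.trace("wrist",o)[:2]: print(o,r["p"],r["uv"],atz(c,r["uv"],.047))
E
```

```text
1.9 [ 0.59930537 -0.21641256  0.23657694] [-2.10341906e+00 -2.33333935e+00  9.52165587e-04] 0.0002773548216773407 [-4.26652806e-01  2.24347416e-01  1.35063548e+00 -5.41343402e-04
  1.56690812e+00 -5.30201359e-01] [ 0.18570715 -0.83310426 -0.15860452]
[[-8.47525578e-04 -9.59403874e-01 -2.82034552e-01  7.81962337e-02]
 [ 9.99999640e-01 -8.03205563e-04 -2.72756455e-04  4.24895815e-04]
 [ 3.51518786e-05 -2.82034682e-01  9.59404209e-01 -1.65653159e-01]
 [ 0.00000000e+00  0.00000000e+00  0.00000000e+00  1.00000000e+00]]
jig 0.91 [363.7, 178.1] [ 0.65209735 -0.20884982  0.047     ]
marker 0.79 [401.0, 141.8] [ 0.68998001 -0.1605096   0.047     ]
```

View pics/w1.png

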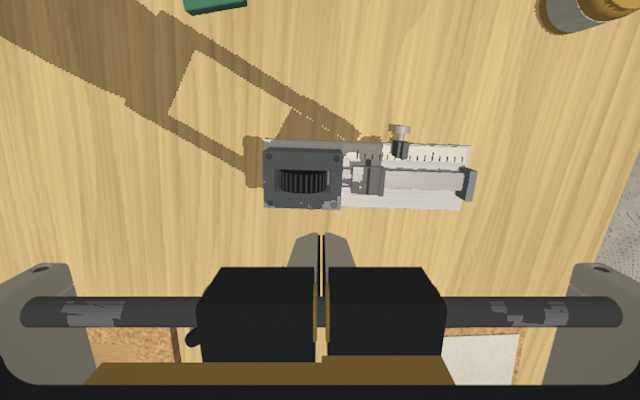

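```bash
python3 - <<'E'
import cv2
a=cv2.imread("pics/w1.png")
cv2.imwrite("pics/w1c.png",cv2.resize(a[115:250,250:490],None,fx=3.3,fy=3.3,interpolation=2))
E
```

```text
(no output)
```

View pics/w1c.png

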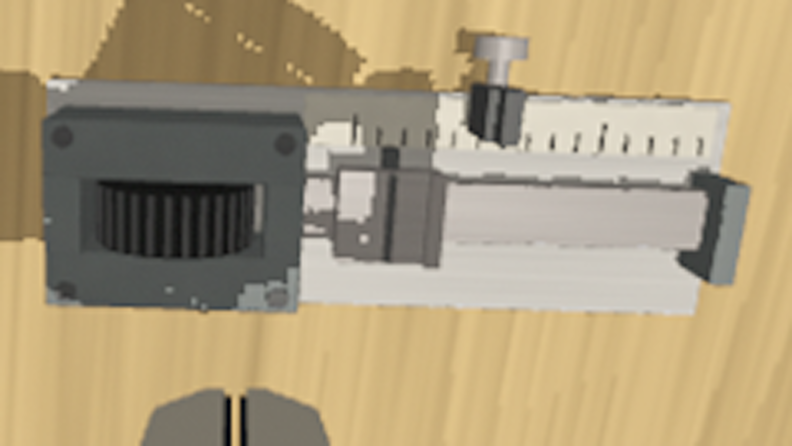

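```bash
cat > fit.py <<'E'
from h import *
def box(J,x,hx,y0,y1,z0,z1):
    px,py,a=J; c,s=np.cos(a),np.sin(a)
    P=[(x+i*hx,y,z) for z in (z0,z1) for i,y in ((-1,y0),(1,y0),(1,y1),(-1,y1))]
    return np.array([(px+c*u-s*v,py+s*u+c*v,w) for u,v,w in P])
def draw(img,c,B,col,k,o):
    p=(proj(c,B)-o)*k
    for f in ((0,1,2,3),(4,5,6,7)): cv2.polylines(img,[p[list(f)].round().astype(int)],True,col,1)
    for i in range(4): cv2.line(img,tuple(p[i].round().astype(int)),tuple(p[i+4].round().astype(int)),col,1)
def overlay(c,J,sx,mx,roi,k,name):
    x0,y0,x1,y1=roi; im=cv2.resize(np.ascontiguousarray(c["pixels"][y0:y1,x0:x1,::-1]),None,fx=k,fy=k,interpolation=2); o=np.array([x0-.5+.5/k*0,y0-.5])
    o=np.array([x0,y0])
    draw(im,c,box(J,0,.048,-.0355,.0355,.0,.055),(0,0,255),k,o)
    draw(im,c,box(J,sx,.02,-.018,.018,.033,.047),(0,255,0),k,o)
    draw(im,c,box(J,mx,.007,.026,.046,.012,.051),(255,0,0),k,o)
    cv2.imwrite(name,im)
E
python3 - <<'E'
from fit import *
w=wcam(); t=cam("top"); s=cam("scene")
T=lambda p:(p[0]/3.3+250,p[1]/3.3+115)
P=np.array([atz(w,T(p),.055) for p in [(62,136),(285,144),(278,295),(67,290)]]); print(P, P.mean(0))
d=P[1]+P[2]-P[0]-P[3]; print("yaw",np.degrees(np.arctan2(d[1],d[0])))
Q=np.array([atz(w,T(p),0.0) for p in [(47,82),(727,102),(694,312)]]); d=Q[1]-Q[0]; print("plate yaw",np.degrees(np.arctan2(d[1],d[0])))
J=(P.mean(0)[0],P.mean(0)[1],np.radians(5.5))
overlay(w,J,.082,.121,(250,115,490,250),3.3,"pics/ow.png")
J=(.577,-.2195,np.radians(5.5))
overlay(t,J,.082,.121,(380,80,500,240),3.7,"pics/ot.png")
J=(.577,-.217,np.radians(5.5))
overlay(s,J,.082,.121,(110,110,290,310),2.9,"pics/os.png")
E
```

```text
[[ 0.53542564 -0.19283101  0.055     ]
 [ 0.61531609 -0.187489    0.055     ]
 [ 0.61936454 -0.24420812  0.055     ]
 [ 0.54032996 -0.25037377  0.055     ]] [ 0.57760906 -0.21872548  0.055     ]
yaw 4.14152144178827
plate yaw 4.221700308341339
```

View pics/ow.png

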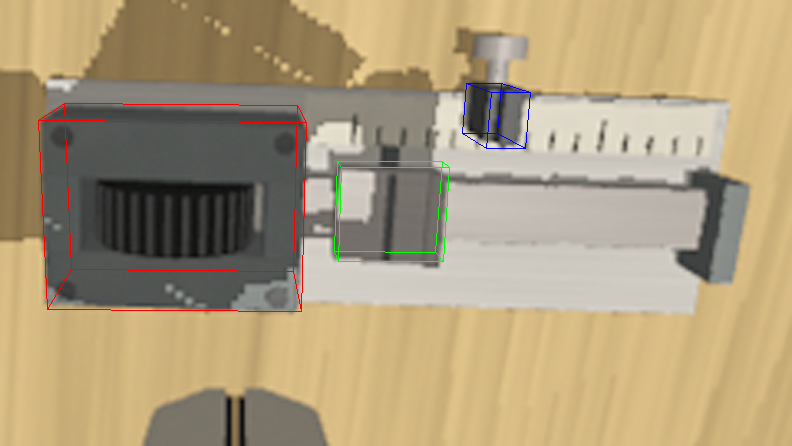

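View pics/ot.png

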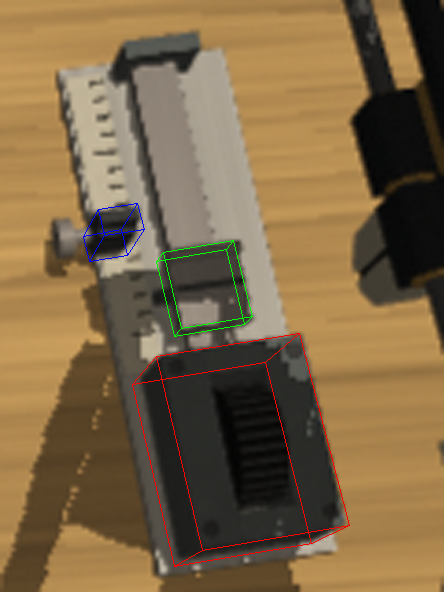

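View pics/os.png

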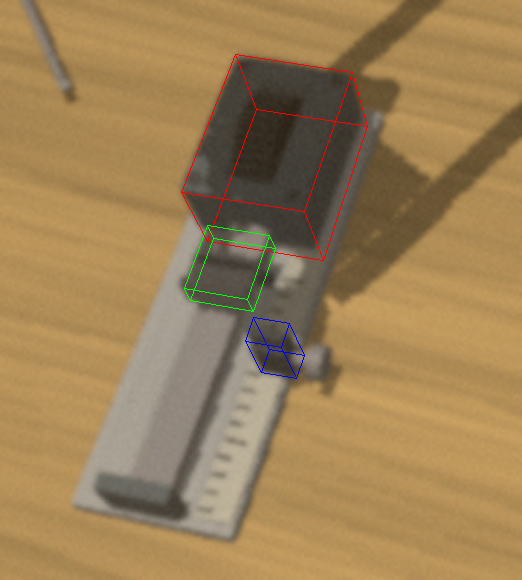

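jog_arm:
  commands:
    - [[-0.054, -0.005, -0.1], [0, 0, -0.005], 1]
    - [[-0.054, -0.005, -0.18], [0, 0, -0.005], 1]
    - [[-0.054, -0.005, -0.25], [0, 0, -0.005], 1]
    - [[-0.054, -0.005, -0.25], [0, 0, -0.005], 1]
    - [[-0.054, -0.005, -0.25], [0, 0, -0.005], 1]
    - [[-0.054, -0.005, -0.25], [0, 0, -0.005], 1]

```text
t: 2.95
tool_pos: [0.5694, -0.2197, 0.0899]
orientation: [2.136, 2.298, 0.002]
force: [0.7, -1.1, 0.8]
opening: 0.0004
```

```bash
python3 - <<'E'
from fit import *
w=wcam(); s=robot.read_state(); print(s["t"],s["tool_pos"],s["force"])
cv2.imwrite("pics/w2.png",w["pixels"][:,:,::-1])
J=(.577,-.2187,np.radians(4.2))
overlay(cam("scene"),J,.081,.120,(110,60,290,260),2.9,"pics/s2.png")
E
```

```text
3.0 [ 0.56916193 -0.21955289  0.08961245] [-0.32850978 -0.52167598 -0.43741456]
```

View pics/w2.png

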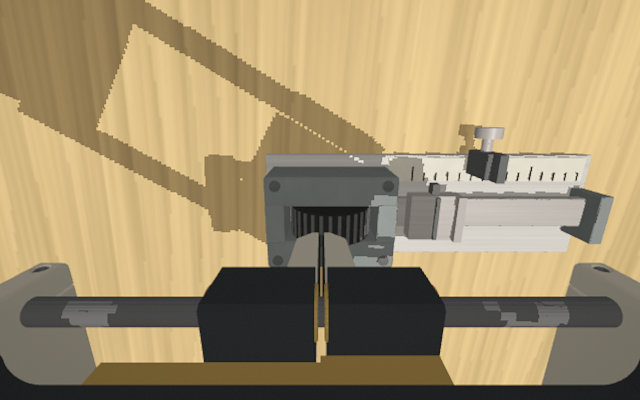

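View pics/s2.png

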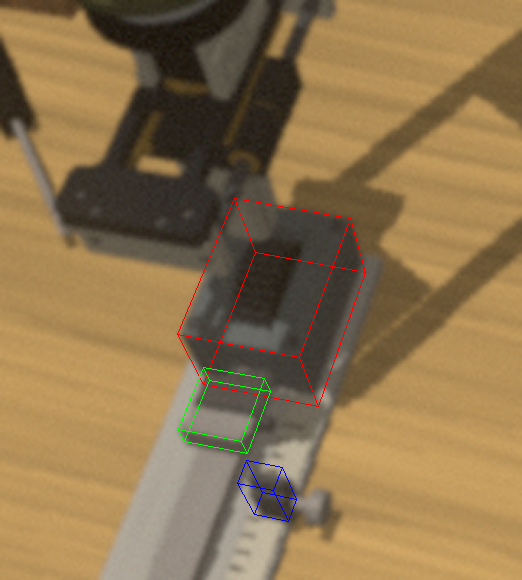

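jog_arm:
  commands:
    - [[-0.004, 0.0, -0.015], [0, 0, 0], 1]
    - [[-0.004, 0.0, -0.025], [0, 0, 0], 1]
    - [[-0.004, 0.0, -0.035], [0, 0, 0], 1]
    - [[-0.004, 0.0, -0.043], [0, 0, 0], 1]
    - [[-0.004, 0.0, -0.043], [0, 0, 0], 1]
    - [[-0.004, 0.0, -0.043], [0, 0, 0], 1]

```text
t: 3.8
tool_pos: [0.5667, -0.2193, 0.0638]
orientation: [2.136, 2.298, 0.002]
force: [-1.3, 2.6, 5.1]
opening: 0.0005
```

jog_arm:
  commands:
    - [[0.008, 0.001, -0.001], [0, 0, 0], 1]
    - [[0.016, 0.001, -0.001], [0, 0, 0], 1]
    - [[0.025, 0.002, -0.001], [0, 0, 0], 1]
    - [[0.033, 0.002, -0.001], [0, 0, 0], 1]
    - [[0.033, 0.002, -0.001], [0, 0, 0], 1]
    - [[0.033, 0.002, -0.001], [0, 0, 0], 1]

```text
t: 4.55
tool_pos: [0.5874, -0.2179, 0.0638]
orientation: [2.135, 2.298, 0.004]
force: [1.6, 2.0, 4.9]
opening: 0.0001
```

```bash
python3 - <<'E'
from fit import *
w=wcam(); s=robot.read_state(); print(s["t"],s["tool_pos"],s["force"])
J=(.577,-.2187,np.radians(4.2))
overlay(w,J,.081,.120,(250,130,610,280),2.2,"pics/w3.png")
E
```

```text
4.6 [ 0.58727457 -0.21795189  0.06382229] [1.65388668 3.00778032 5.19852004]
```

View pics/w3.png

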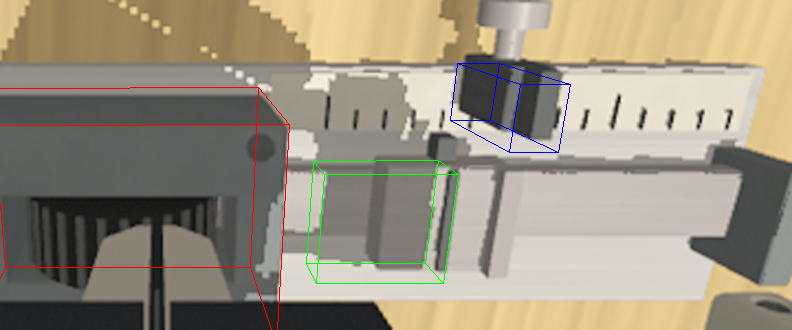

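jog_arm:
  commands:
    - [[0, 0, 0.025], [0, 0, 0], 1]
    - [[0, 0, 0.03], [0, 0, 0], 1]
    - [[-0.033, -0.002, 0.03], [0, 0, 0], 1]
    - [[-0.033, -0.002, 0.03], [0, 0, 0], 1]
    - [[-0.033, -0.002, 0.015], [0, 0, 0], 1]
    - [[-0.033, -0.002, 0.006], [0, 0, 0], 1]
    - [[-0.033, -0.002, 0], [0, 0, 0], 1]
    - [[-0.033, -0.002, 0], [0, 0, 0], 1]
    - [[-0.033, -0.002, 0], [0, 0, 0], 1]

```text
t: 5.72
tool_pos: [0.5679, -0.2191, 0.0642]
orientation: [2.135, 2.298, 0.004]
force: [-0.8, 0.7, 5.8]
opening: 0.0005
```

```bash
python3 - <<'E'
from fit import *
w=wcam(); s=robot.read_state(); print(s["t"],s["tool_pos"],s["force"])
J=(.577,-.2187,np.radians(4.2))
overlay(w,J,.101,.120,(250,130,610,280),2.2,"pics/w4.png")
E
```

```text
5.775 [ 0.56788977 -0.21906041  0.06424658] [-2.00771342  1.5802258   5.05066752]
```

View pics/w4.png

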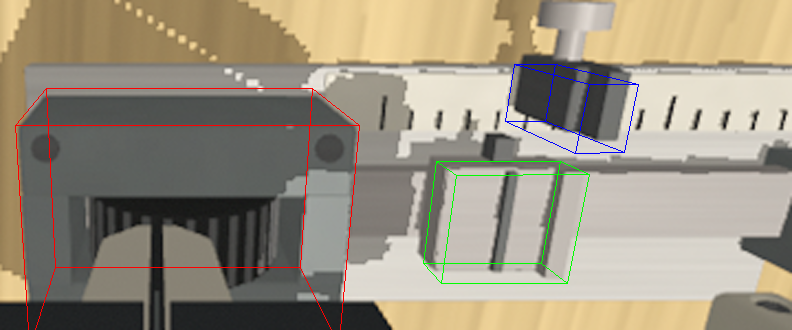

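jog_arm:
  commands:
    - [[0.008, 0.001, -0.001], [0, 0, 0], 1]
    - [[0.016, 0.001, -0.001], [0, 0, 0], 1]
    - [[0.025, 0.002, -0.001], [0, 0, 0], 1]
    - [[0.032, 0.002, -0.001], [0, 0, 0], 1]
    - [[0.032, 0.002, -0.001], [0, 0, 0], 1]
    - [[0.032, 0.002, -0.001], [0, 0, 0], 1]

```text
t: 6.52
tool_pos: [0.5876, -0.2177, 0.064]
orientation: [2.134, 2.297, 0.005]
force: [1.8, 2.7, 4.9]
opening: 0.0003
```

jog_arm:
  commands:
    - [[0, 0, 0.05], [0, 0, 0], 1]
    - [[0, 0, 0.1], [0, 0, 0], 1]
    - [[0, 0, 0.2], [0, 0, 0], 1]
    - [[0.08, 0, 0.25], [0, 0, 0], 1]
    - [[0.08, 0, 0.25], [0, 0, 0], 1]
    - [[0.08, 0, 0.25], [0, 0, 0], 1]

```text
t: 7.28
tool_pos: [0.6344, -0.2176, 0.212]
orientation: [2.136, 2.3, 0.003]
force: [-1.3, 0.7, -1.0]
opening: 0.0003
```

```bash
python3 - <<'E'
from fit import *
w=wcam(); s=robot.read_state(); print(s["t"],s["tool_pos"],s["force"])
J=(.577,-.2187,np.radians(4.2))
overlay(w,J,.119,.119,(200,115,440,250),3.3,"pics/w5.png")
overlay(cam("top"),J,.119,.119,(380,80,500,240),3.7,"pics/t5.png")
E
```

```text
7.325 [ 0.63392793 -0.2175275   0.21157479] [ 0.57569519 -0.01371066 -0.37847024]
```

View pics/w5.png

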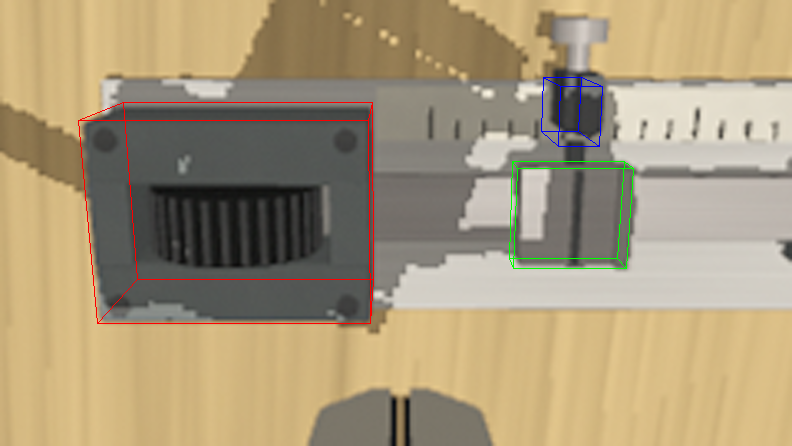

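View pics/t5.png

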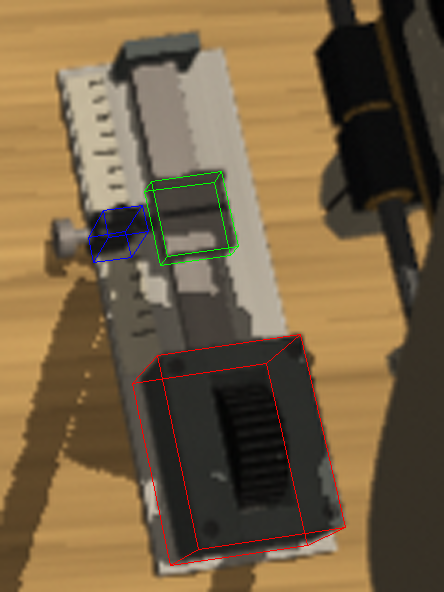

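```bash
python3 - <<'E'
from h import *
t=cam("top"); print([ (r["p"],atz(t,r["uv"],.047)) for r in robot.trace("top","spare_stop")])
s=robot.read_state(); print(s["t"],abs(s["dq"]).max(),s["force"])
print(robot.close_job())
E
```

```text
[(0.57, array([0.61167278, 0.20449353, 0.047     ]))]
7.475 0.009273628208107617 [-0.80998077 -0.61681296 -0.00379704]
the job is handed in; nothing more can be done
None
```

I set the jig with the marker, and its stop now sits level with the marker. I rolled the thumbwheel with the closed fingertips in two 20 mm strokes, pressing with about 5 N, then lifted clear and handed the job in at about 7.5 s.

- **Alignment:** in the last wrist and top pictures the pointer is within about 2 mm of the marker's middle, against a tolerance of 10 mm.
- **Robot at hand-in:** the fingers were about 0.21 m above the bench, with no contact force beyond sensor noise and the arm almost still.
- **Other jig:** the arm never went near it. The network's last fix on its stop was 4–5 mm from the first. I took that as network scatter and did not check it in a picture.
- **Measurements that disagreed:** the first estimates of the jig's angle ranged from 3 to 9°. I used 4.2°, from the wrist view. The estimates of its position across the rail differed by about 3 mm between cameras.

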